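# Load the green coupling into the sprung pipe jig

## Task

Take the green-barrelled coupling with the brass ends and load it into the blue spring jig: with the coupling's end press the red carriage back, lower the coupling into the opened gap between it and the low steel stop, and let go, so that it lies fully down on the seat, clamped between carriage and stop. Leave the grey coupling where it lies.

Things in the scene. Friction and masses are not known exactly. Their poses are not given: they have to be found in the camera images.
- coupling: The part to load: 110 mm long, a round GREEN barrel (36 mm diameter, 66 mm long) between two like brass hexagon ends, each 22 mm long, 46 mm across flats. About 0.25 kg. It lies level on a hexagon flat. Origin: middle of its axis, 23 mm above the table at the start; own y runs along its length.
- grey_coupling: A bystander of the same shape, size and frame but with a GREY barrel; it is to stay where it lies.
- jig: Blue spring jig fixed on the table, 130 x 285 mm, along own y. Origin: on the table under the seat's middle. Seat: aluminium blocks, tops 30 mm high, between 12 mm taller cheeks 70 mm apart. Dark steel stop: face at y +55, top 50 mm high. The red carriage faces it from the -y side. Loaded, the coupling lies along y over the origin, axis 53 mm up, one end at the stop, the other at the carriage.
- carriage (a joint): Sprung slide of the red carriage, in m: 0 at rest, grows as it is pressed to the jig's -y, at most 0.045. Its upright face, 52 mm wide, 34 to 115 mm above the table, rests at jig y -35 mm: the gap to the stop is 90 mm, 135 mm pressed right back. Spring 1.8 N to start, 4.2 N at 20 mm (coupling clamped), 7.2 N at 45 mm; it returns at once when let go.
Things that resemble listed ones, but are neither listed nor needed, are in the scene too. Leave any purple look-alike of the coupling alone.

How it is judged:
At the end, for the whole second after the job is handed in: The green coupling lies at rest on the jig's seat (axis within 7 mm of the seated height, within 16 mm of the middle sideways and 10 mm lengthwise, along the jig within 0.2 rad), held between the stop and the carriage, which stays pressed back 10 to 32 mm (z of coupling in the frame of jig between 0.046 and 0.059 m and x of coupling in the frame of jig between -0.016 and 0.016 m and y of coupling in the frame of jig between -0.01 and 0.01 m and angle between the y axis of coupling and the y axis of jig, either way round below 0.2 rad and value of joint carriage between 0.01 and 0.032 m and linear speed of coupling below 0.02 m/s); the robot touches nothing.
It fails at once if the grey coupling is moved by more than 30 mm (distance of grey_coupling from where it was at the start of the episode above 0.03 m).
It also fails if it takes over 40 s, if anything falls off the work surface, if the arm or the gripper's body presses on something with over 40 N, if the wrist force passes 120 N, or if a joint passes its speed limit or range.

## Robot

A 6-joint arm with a two-finger parallel gripper is mounted at the origin on the work surface. World frame = base frame: x ahead of the robot, y to its left, z up, the work surface at z = 0. Lengths are in m, angles in rad, forces in N, time in s.
With the tool pointing down it reaches from about 0.3 to 0.875 m from the base axis. Payload 6.4 kg.
Tool frame: the origin (TCP) lies between the finger pads; the fingertips stand 19 mm ahead of it and the grasp point (between the pads) is the TCP; z points along the fingers, y is the direction in which the jaws open and shut (so a half turn about z gives the same grasp; the last joint's range is limited). The gripper opens to 85 mm and grips with 20 to 120 N. Pads are 22 mm wide; open, the fingers measure 114 mm over their backs; the gripper's body (76 mm by 85 mm) begins 54 mm behind the grasp point. The pads swing forward as they close: fully open they stand 13 mm farther back than shut.
Start: joints at [-1.51, 0.181, 1.607, -0, 1.354, -0.206], TCP at [0.152, -0.555, 0.25] pointing down, gripper open.
Joint ranges: [-2.99, 2.99], [-0.89, 2.07], [0.3, 2.58], [-1.14, 4.28], [0, 2.63], [-3.12, 3.12]. Speed limits (rad/s): [2.57, 2.57, 3.01, 3.14, 3.14, 3.14].

## Interface

Orientations are given as a unit quaternion [w, x, y, z].
In Python, from bench import * gives the robot as it stands.
- The arm moves only by the tool apply_moves, never from a script. Its argument "moves" is a list that holds one entry, the list of rows, each a list of 7 numbers: the shift along the tool's x, y, z in cm, then the turn, a rotation vector about the tool's x, y, z in rad, then the opening, from 0 (shut) to 1 (fully open). A call has 1 to 8 rows; each row is the pose to reach, as a shift and turn from the pose commanded when the call began, along the tool's axes at that moment; what a row does not reach only later rows make up. A row lasts 1/10 s, in which the tool goes at most 50 mm and 8.59 degrees, less where a joint would pass 70% of its speed; a pose out of reach is approached as far as the arm can. A call with a gripper value outside its range is refused whole. The fingers move at their own pace and stop on an object; the grip force is fixed at half the most. Time passes only in rows, so rows that repeat a pose let the fingers close. It gives the time, the measured TCP pose, the force and the opening at its end, in the units of the state.
- get_obs(): the state, without advancing time (a new reading comes with each control period).
- camera(name): name is "scene" or "top" or "wrist"; returns the picture (420x560x3 uint8, red, green, blue); there is no depth.
- get_calibration(name): a dict with "vertical_fov" (degrees; the focal length in pixels is half the picture's height over the tangent of half this angle, whatever the lens; pixels are square), "cx", "cy" (the principal point, pixels), "k1" (the pictures are not rectified: a ray, as slopes to the right and down, at radius r is drawn at 1 + k1 r^2 times it, then the intrinsics apply), "R" (3x3) and "t" (3): a world point X has camera coordinates R X + t. Camera axes: x right, y down, z forward; pixel columns grow to the right and rows downward; lengths in m; the calibration is good to about 2 mm. A picture is of the moment at which its call begins: read the wrist's pose just before it. get_calibration takes no time and is no camera call; for the wrist camera it gives the pose at the moment of the call.
- hand_in(): hands the job in, once; it reports no verdict.
The state is a dict: "time_s": time; "q": joint angles; "dq": joint speeds; "joint_efforts": joint torques, N m; "eef_pos": TCP position; "eef_rot": TCP orientation; "wrist_force": force on the tool from outside, world axes, zero at the start; "torque": the same for the moment, N m; "opening": opening from 0.0 (shut) to 1.0 (fully open).
Only numpy, scipy, OpenCV 4.12 (cv2) and the standard library are available. Lean on these libraries where they do the work, as an engineer would, in place of code of your own. Each camera call takes 0.05 s, during which the arm holds its last target. There are 200 camera calls.

## Working session

There is one attempt and no reset: what is moved stays moved. The work goes in short steps, Python scripts to look and compute and a tool call to move; the robot and the scene stay as the last step left them, time stands still between calls to the robot, and variables do not carry over. Pictures are saved under pics/ and viewed, about 8 in all and at most 12, crops included, and the job is handed in when it is done.

Besides the shell and the picture viewer there is one more tool, called after ">>>" as a command line: name --argument value ..., lists and objects as JSON in quotes. apply_moves: Moves the arm, as the interface text tells. Its arguments: {"type":"object","properties":{"moves":{"type":"array","items":{"type":"array","items":{"type":"array","items":{"type":"number"}}}}},"required":["moves"]}

```bash
mkdir -p pics; cat > h.py <<'E'
from bench import *
import numpy as np, cv2
from scipy.spatial.transform import Rotation as Ro
def snap(name,f):
    c=get_calibration(name); im=camera(name); cv2.imwrite('pics/'+f,cv2.cvtColor(im,cv2.COLOR_RGB2BGR)); np.savez('pics/'+f[:-4]+'.npz',im=im,R=c['R'],t=c['t'],f=210/np.tan(np.radians(c['vertical_fov'])/2),cx=c['cx'],cy=c['cy'],k1=c['k1'])
def ld(f): return np.load('pics/'+f+'.npz')
def ray(c,uv):
    K=np.array([[c['f'],0,c['cx']],[0,c['f'],c['cy']],[0,0,1.]])
    p=cv2.undistortPoints(np.array(uv,float).reshape(-1,1,2),K,np.array([float(c['k1']),0,0,0])).reshape(-1,2)
    d=np.c_[p,np.ones(len(p))]@c['R']; o=-c['R'].T@c['t']; return o,d
def onz(c,uv,z):
    o,d=ray(c,uv); return o+d*((z-o[2])/d[:,2])[:,None]
def proj(c,X):
    P=np.atleast_2d(X)@c['R'].T+c['t']; s=P[:,:2]/P[:,2:]; r2=(s**2).sum(1,keepdims=True)
    return s*(1+c['k1']*r2)*c['f']+[c['cx'],c['cy']]
E
python3 - <<'E'
from h import *
s=get_obs(); print(s)
snap('scene','scene0.png');snap('top','top0.png')
a=ld('top0');print({k:a[k] for k in ['R','t','f','k1']})
E
```

```text
{'time_s': 0.0, 'q': array([-1.51030693e+00,  1.81557474e-01,  1.60797543e+00, -6.85863637e-06,
        1.35379704e+00, -2.06232193e-01]), 'dq': array([ 0.00112521,  0.00169846, -0.00119289,  0.00063023,  0.0011491 ,
       -0.00167959]), 'joint_efforts': array([-8.03264684e-04, -4.44864857e+01, -3.51347065e+01, -3.11924559e-04,
        8.99111910e-03, -3.20766922e-06]), 'eef_pos': array([ 0.15157431, -0.55413903,  0.24939062]), 'eef_rot': array([-8.66585129e-04,  9.91120148e-01,  1.32966526e-01,  5.99041251e-05]), 'wrist_force': array([0.07921993, 0.06076035, 0.33364717]), 'torque': array([ 0.04494028,  0.03651877, -0.00517317]), 'opening': 1.0008651761084517}
{'R': array([[-0.01020147, -0.99953111,  0.02887023],
       [-0.99856787,  0.00866678, -0.05279298],
       [ 0.05251801, -0.02936745, -0.99818806]]), 't': array([0.0869223 , 0.44565577, 0.96566232]), 'f': array(491.76354539), 'k1': array(-0.05087233)}
```

View pics/top0.png

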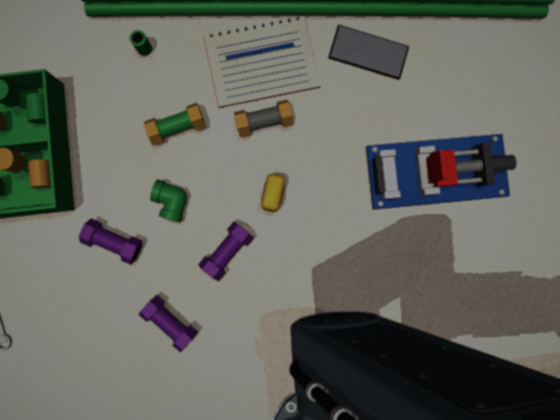

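View pics/scene0.png

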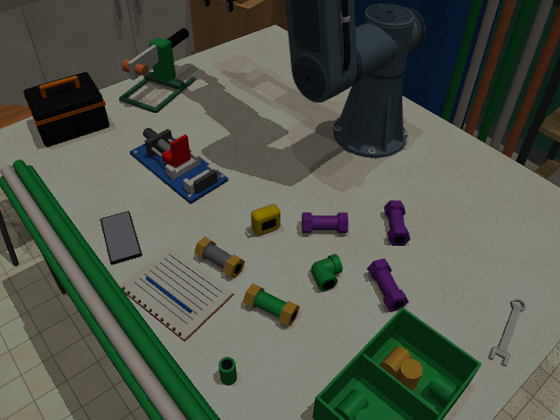

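Candidates in the top picture: green barrel with brass ends at (175,124); grey one with brass ends at (264,118); purple look-alikes at (110,240), (227,250) and (168,322); green elbow at (170,200); green stub at (140,42). I choose (175,124).

```bash
python3 - <<'E'
from h import *
c=ld('top0'); im=c['im']
hsv=cv2.cvtColor(im,cv2.COLOR_RGB2HSV)
def blobs(lo,hi,box,mn=30):
    m=cv2.inRange(hsv,lo,hi); k=np.zeros_like(m); x0,y0,x1,y1=box; k[y0:y1,x0:x1]=m[y0:y1,x0:x1]
    n,_,st,ce=cv2.connectedComponentsWithStats(k)
    return k,[(ce[i],st[i]) for i in range(1,n) if st[i,4]>=mn]
_,b=blobs((10,120,60),(25,255,255),(135,90,310,150))
for ce,st in b: print('brass',ce.round(1),st,onz(c,[ce],.025)[0].round(4))
_,b=blobs((40,100,40),(85,255,255),(140,95,215,150))
for ce,st in b: print('green',ce.round(1),st,onz(c,[ce],.025)[0].round(4))
k,b=blobs((100,120,40),(125,255,255),(355,125,525,220),1)
cnt=np.vstack([x.reshape(-1,2) for x in cv2.findContours(k,0,2)[0]])
r=cv2.minAreaRect(cnt.astype(np.float32)); p=cv2.boxPoints(r); print(r)
for z in (0.005,.01,.015):
  P=onz(c,p,z); print(z,P.round(4).tolist(),np.linalg.norm(P-np.roll(P,-1,0),axis=1), P.mean(0), )
a=cv2.resize(cv2.cvtColor(im,4)[125:215,355:525],None,fx=4.6,fy=4.6,interpolation=2)
b=cv2.resize(cv2.cvtColor(im,4)[95:150,135:305],None,fx=2.3,fy=2.3,interpolation=2)
b=np.pad(b,((0,0),(0,a.shape[1]-b.shape[1]),(0,0)))
cv2.imwrite('pics/crop1.png',np.vstack([a,b]))
E
```

```text
brass [285.4 112.9] [278 101  15  26 276] [0.6472 0.0729 0.025 ]
brass [195.4 116.6] [187 104  18  26 281] [0.6406 0.2507 0.025 ]
brass [241.9 123.4] [235 111  15  26 273] [0.6264 0.1591 0.025 ]
brass [152.5 131.8] [144 119  19  26 271] [0.6108 0.335  0.025 ]
green [173.8 123.8] [156 110  37  27 549] [0.6263 0.2933 0.025 ]
((437.5169982910156, 170.67576599121094), (62.77126693725586, 136.97299194335938), 84.47245788574219)
0.005 [[0.584, -0.0912, 0.005], [0.6116, -0.3767, 0.005], [0.4819, -0.3844, 0.005], [0.4571, -0.1008, 0.005]] [0.28679744 0.12986156 0.28464453 0.12732737] [ 0.53364576 -0.23828771  0.005     ]
0.01 [[0.5831, -0.0902, 0.01], [0.6105, -0.3742, 0.01], [0.4815, -0.3819, 0.01], [0.4567, -0.0998, 0.01]] [0.28533408 0.12919895 0.28319216 0.12667769] [ 0.5329393  -0.23650358  0.01      ]
0.015 [[0.5821, -0.0891, 0.015], [0.6094, -0.3717, 0.015], [0.481, -0.3793, 0.015], [0.4564, -0.0987, 0.015]] [0.28387073 0.12853635 0.28173979 0.12602801] [ 0.53223284 -0.23471944  0.015     ]
```

View pics/crop1.png

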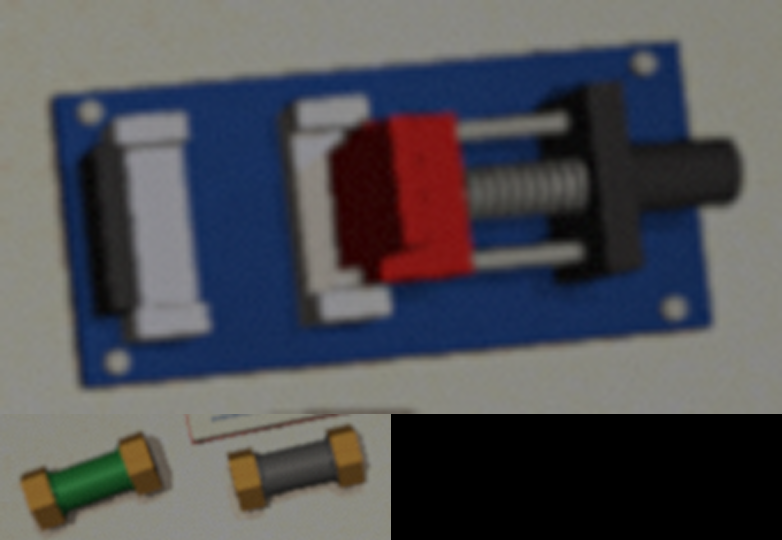

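```bash
cat >> h.py <<'E'
def mv(target,yaw_deg):
    s=get_obs(); w,x,y,z=s['eef_rot']; R=Ro.from_quat([x,y,z,w])
    a=np.radians(yaw_deg); T=Ro.from_matrix(np.array([[np.cos(a),np.sin(a),0],[np.sin(a),-np.cos(a),0],[0,0,-1]]))
    print('t',round(s['time_s'],2),'pos',s['eef_pos'].round(4),'yaw',np.degrees(np.arctan2(*R.as_matrix()[[1,0],0])).round(2))
    print('shift cm',(R.inv().apply(np.array(target)-s['eef_pos'])*100).round(2),'rotvec',(R.inv()*T).as_rotvec().round(4))
E
python3 - <<'E'
from h import *
c=ld('top0')
cr=np.array([[113,135],[135,310]])/4.6+[355,125]
P=onz(c,cr,.05);print('stop edge',P)
yd=np.array([np.cos(np.radians(95.2)),np.sin(np.radians(95.2)),0]); print('origin',P.mean(0)-.055*yd)
# board midline: mean at z .008
m=np.array([.5332,-.2372,0]); print('board centre rel',P.mean(0)-m)
print('red',onz(c,np.array([[395,118],[408,250]])/4.6+[355,125],.115))
w=get_calibration('wrist'); s=get_obs(); q=s['eef_rot']; R=Ro.from_quat([*q[1:],q[0]])
C=-w['R'].T@w['t']; print('cam in tool',R.inv().apply(C-s['eef_pos']),'fwd in tool',R.inv().apply(w['R'][2]),'right',R.inv().apply(w['R'][0]),w['vertical_fov'])
mv([.53,-.20,.28],95.2)
E
```

```text
stop edge [[ 0.55905411 -0.1073847   0.05      ]
 [ 0.48513258 -0.11502246  0.05      ]]
origin [ 0.52707814 -0.16597722  0.05      ]
board centre rel [-0.01110666  0.12599642  0.05      ]
red [[ 0.55422336 -0.20479823  0.115     ]
 [ 0.5018739  -0.20838856  0.115     ]]
cam in tool [ 0.06400197 -0.00020367 -0.12352176] fwd in tool [-2.59642250e-01  1.76495590e-04  9.65704857e-01] right [ 3.01982179e-05  9.99999984e-01 -1.74644306e-04] 62.371295946087294
t 0.1 pos [ 0.1516 -0.5542  0.2495] yaw 15.29
shift cm [ 45.84 -24.19  -3.  ] rotvec [-1.1000e-03 -1.3000e-03 -1.3947e+00]
```

>>> apply_moves --moves '[[[46.8,-27.6,-3,0,0,-1.395,1],[46.8,-27.6,-3,0,0,-1.395,1],[46.8,-27.6,-3,0,0,-1.395,1],[46.8,-27.6,-3,0,0,-1.395,1],[46.8,-27.6,-3,0,0,-1.395,1],[46.8,-27.6,-3,0,0,-1.395,1],[46.8,-27.6,-3,0,0,-1.395,1],[46.8,-27.6,-3,0,0,-1.395,1]]]'

```text
time_s: 0.9
eef_pos: [0.4309, -0.2664, 0.2723]
eef_rot: [-0.0, 0.741, 0.672, -0.0]
wrist_force: [0.8, -0.8, -0.4]
opening: 1.0
```

```bash
python3 -c "
from h import *
mv([.53,-.165,.28],95.2)"
```

```text
t 0.9 pos [ 0.4309 -0.2664  0.2723] yaw 84.39
shift cm [11.06  8.87 -0.77] rotvec [-1.000e-04 -0.000e+00 -1.887e-01]
```

>>> apply_moves --moves '[[[10,8,-0.7,0,0,-0.16,1],[10,8,-0.7,0,0,-0.16,1],[10,8,-0.7,0,0,-0.16,1],[10,8,-0.7,0,0,-0.16,1],[10,8,-0.7,0,0,-0.16,1]]]'

```text
time_s: 1.4
eef_pos: [0.5198, -0.1766, 0.2787]
eef_rot: [-0.001, 0.686, 0.727, -0.0]
wrist_force: [0.5, -0.4, 1.2]
opening: 1.003
```

```bash
python3 -c "
from h import *
snap('wrist','w1.png')
mv([.626,.293,.15],109.5)"
```

```text
t 1.45 pos [ 0.5194 -0.1773  0.2788] yaw 93.22
shift cm [46.35 13.31 12.87] rotvec [-0.0012 -0.0004 -0.2841]
```

View pics/w1.png

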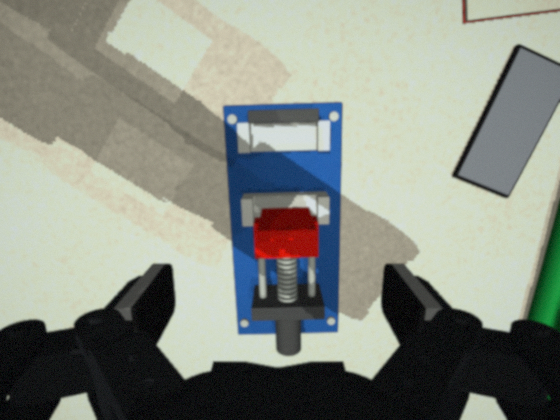

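```bash
python3 - <<'E'
from h import *
c=ld('w1'); im=c['im'].astype(int)
for col in (268,300): print(col,[(r,*im[r,col-2:col+3].mean(0).astype(int)) for r in range(104,128,1)]);
print([(r,*im[r,285]) for r in range(204,262,2)])
print('stop rowprofile',[(x,im[117,x].sum()//3) for x in list(range(242,256))+list(range(312,326))])
print('cheeks',[(x,im[138,x].sum()//3) for x in range(232,256)],[(x,im[138,x].sum()//3) for x in range(312,336)])
hsv=cv2.cvtColor(c['im'],cv2.COLOR_RGB2HSV); k=cv2.inRange(hsv,(100,150,60),(125,255,255)); k[:, :215]=0;k[:,355:]=0;k[345:]=0
cnt=np.vstack([x.reshape(-1,2) for x in cv2.findContours(k,0,2)[0]]).astype(np.float32)
r=cv2.minAreaRect(cnt);p=cv2.boxPoints(r);P=onz(c,p,.008);print(P,np.linalg.norm(P-np.roll(P,-1,0),axis=1),P.mean(0))
E
```

```text
268 [(104, np.int64(114), np.int64(125), np.int64(143)), (105, np.int64(62), np.int64(94), np.int64(147)), (106, np.int64(39), np.int64(88), np.int64(152)), (107, np.int64(38), np.int64(89), np.int64(155)), (108, np.int64(43), np.int64(86), np.int64(147)), (109, np.int64(53), np.int64(82), np.int64(126)), (110, np.int64(68), np.int64(78), np.int64(99)), (111, np.int64(75), np.int64(79), np.int64(80)), (112, np.int64(77), np.int64(79), np.int64(77)), (113, np.int64(77), np.int64(79), np.int64(78)), (114, np.int64(77), np.int64(79), np.int64(77)), (115, np.int64(79), np.int64(80), np.int64(79)), (116, np.int64(79), np.int64(80), np.int64(78)), (117, np.int64(79), np.int64(79), np.int64(78)), (118, np.int64(79), np.int64(80), np.int64(79)), (119, np.int64(78), np.int64(80), np.int64(78)), (120, np.int64(78), np.int64(80), np.int64(77)), (121, np.int64(75), np.int64(77), np.int64(74)), (122, np.int64(80), np.int64(82), np.int64(79)), (123, np.int64(96), np.int64(97), np.int64(92)), (124, np.int64(115), np.int64(118), np.int64(111)), (125, np.int64(130), np.int64(134), np.int64(125)), (12
[... 3940 characters left out ...]
15, np.int64(202)), (316, np.int64(176)), (317, np.int64(162)), (318, np.int64(182)), (319, np.int64(205)), (320, np.int64(213)), (321, np.int64(214)), (322, np.int64(213)), (323, np.int64(217)), (324, np.int64(218)), (325, np.int64(218)), (326, np.int64(219)), (327, np.int64(219)), (328, np.int64(210)), (329, np.int64(184)), (330, np.int64(141)), (331, np.int64(111)), (332, np.int64(106)), (333, np.int64(101)), (334, np.int64(106)), (335, np.int64(102))]
[[ 0.45529769 -0.10099836  0.008     ]
 [ 0.58078746 -0.09095003  0.008     ]
 [ 0.6170589  -0.37175696  0.008     ]
 [ 0.46704376 -0.38440677  0.008     ]] [0.12589143 0.28313981 0.15054753 0.28365172] [ 0.53004695 -0.23702803  0.008     ]
```

```bash
python3 - <<'E'
from h import *
c=ld('w1')
yd=np.array([np.cos(np.radians(95.2)),np.sin(np.radians(95.2)),0]); xd=np.array([yd[1],-yd[0],0])
s=onz(c,[[268,123],[300,122]],.05); print('stop',s)
g=onz(c,[[285,229]],.115); ch=onz(c,[[250,138],[317,138]],.042); print('red',g,'cheek',ch,np.linalg.norm(ch[0]-ch[1]))
print('y: stop',(s@yd)-.055,'red',g@yd+.035,'x: cheeks',ch.mean(0)@xd)
o=xd*(ch.mean(0)@xd)+yd*((s@yd).mean()-.055);print('origin',o,'from top',np.array([.527,-.166,0])@yd,np.array([.527,-.166,0])@xd)
mv([.626,.293,.16],109.5)
E
```

```text
stop [[ 0.50472374 -0.11597911  0.05      ]
 [ 0.53615196 -0.11318913  0.05      ]]
red [[ 0.52582894 -0.2035748   0.115     ]] cheek [[ 0.48694051 -0.13197813  0.042     ]
 [ 0.55510026 -0.12801186  0.042     ]] 0.06827504802829594
y: stop [-0.2162462  -0.21631612] red [-0.2153942] x: cheeks 0.5070942906082163
origin [ 0.52460941 -0.16943177  0.        ] from top -0.21308017993448125 0.5097860697577848
t 1.45 pos [ 0.5194 -0.1773  0.2788] yaw 93.22
shift cm [46.35 13.31 11.87] rotvec [-0.0012 -0.0004 -0.2841]
```

>>> apply_moves --moves '[[[46.3,13.3,10,0,0,-0.284,1],[46.3,13.3,10,0,0,-0.284,1],[46.3,13.3,10,0,0,-0.284,1],[46.3,13.3,10,0,0,-0.284,1],[46.3,13.3,10,0,0,-0.284,1],[46.3,13.3,10,0,0,-0.284,1],[46.3,13.3,10,0,0,-0.284,1],[46.3,13.3,10,0,0,-0.284,1]]]'

```text
time_s: 2.25
eef_pos: [0.6072, 0.2047, 0.1976]
eef_rot: [0.0, 0.578, 0.816, -0.0]
wrist_force: [1.1, -0.2, 0.1]
opening: 1.003
```

```bash
python3 -c "
from h import *
mv([.626,.293,.18],109.5)"
```

```text
t 2.25 pos [0.6072 0.2047 0.1976] yaw 109.33
shift cm [7.71 4.7  1.76] rotvec [-0.0002  0.0004 -0.0029]
```

>>> apply_moves --moves '[[[7,4.2,1.6,0,0,0,1],[7,4.2,1.6,0,0,0,1],[7,4.2,1.6,0,0,0,1],[7,4.2,1.6,0,0,0,1]]]'

```text
time_s: 2.65
eef_pos: [0.6229, 0.2836, 0.1812]
eef_rot: [-0.0, 0.577, 0.816, -0.001]
wrist_force: [-0.0, -0.1, 0.2]
opening: 1.001
```

```bash
cat > g.py <<'E'
from h import *
snap('wrist','w2.png'); c=ld('w2'); hsv=cv2.cvtColor(c['im'],cv2.COLOR_RGB2HSV)
m=cv2.inRange(hsv,(10,120,60),(25,255,255)); n,_,st,ce=cv2.connectedComponentsWithStats(m)
for i in range(1,n):
    if st[i,4]>150: print('brass',ce[i].round(1),st[i],onz(c,[ce[i]],.03)[0].round(4))
m=cv2.inRange(hsv,(40,100,40),(85,255,255)); n,_,st,ce=cv2.connectedComponentsWithStats(m)
for i in range(1,n):
    if st[i,4]>400: print('green',ce[i].round(1),st[i],onz(c,[ce[i]],.036)[0].round(4))
mv([.626,.293,.027],109.5)
E
python3 g.py
```

```text
brass [286.6 138.7] [ 254  124   66   31 1916] [0.6108 0.3331 0.03  ]
brass [286.1 248.5] [ 256  229   61   36 1543] [0.6413 0.2474 0.03  ]
brass [ 60.9 309.9] [ 36 296  59  35 515] [0.4694 0.123  0.03  ]
brass [237.4 328.2] [ 210  301   57   51 1948] [0.6258 0.1601 0.03  ]
green [106.1 115.8] [  45   73  125   88 6618] [0.4761 0.3044 0.036 ]
green [286.6 195.9] [ 262  154   50   84 3412] [0.6256 0.2914 0.036 ]
green [501.7 182. ] [ 467  161   77   48 2108] [0.7831 0.3593 0.036 ]
green [533.5 280.5] [ 483  191   77  142 5152] [0.8527 0.2927 0.036 ]
green [481.5 408.4] [459 392  48  28 885] [0.8766 0.1561 0.036 ]
t 2.7 pos [0.6232 0.283  0.1818] yaw 109.4
shift cm [ 0.86  0.61 15.48] rotvec [-0.0009  0.0005 -0.0017]
```

View pics/w2.png

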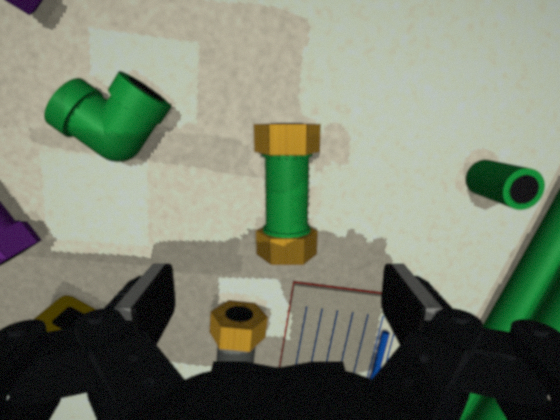

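>>> apply_moves --moves '[[[0.66,0.53,5,0,0,0,1],[0.66,0.53,10,0,0,0,1],[0.66,0.53,15.5,0,0,0,1],[0.66,0.53,15.5,0,0,0,1],[0.66,0.53,15.5,0,0,0,0],[0.66,0.53,15.5,0,0,0,0],[0.66,0.53,15.5,0,0,0,0],[0.66,0.53,15.5,0,0,0,0]]]'

```text
time_s: 3.5
eef_pos: [0.6284, 0.2933, 0.0312]
eef_rot: [0.002, 0.577, 0.817, 0.002]
wrist_force: [-1.3, -1.0, 4.1]
opening: 0.398
```

>>> apply_moves --moves '[[[0,0,0,0,0,0,0],[0,0,0,0,0,0,0],[0,0,0,0,0,0,0],[0,0,0,0,0,0,0]]]'

```text
time_s: 3.9
eef_pos: [0.6283, 0.2932, 0.0312]
eef_rot: [0.002, 0.577, 0.817, 0.002]
wrist_force: [-1.2, -1.6, 7.1]
opening: 0.398
```

```bash
python3 -c "
from h import *
mv([.626,.291,.15],109.5)"
```

```text
t 3.9 pos [0.6283 0.2932 0.0312] yaw 109.49
shift cm [ -0.14  -0.23 -11.89] rotvec [ 0.0059  0.0009 -0.0002]
```

>>> apply_moves --moves '[[[0,0,-2,0,0,0,0],[0,0,-5,0,0,0,0],[0,0,-9,0,0,0,0],[0,0,-13,0,0,0,0],[0,0,-15,0,0,0,0],[0,0,-15,0,0,0,0],[0,0,-15,0,0,0,0]]]'

```text
time_s: 4.6
eef_pos: [0.6256, 0.2928, 0.1773]
eef_rot: [0.0, 0.577, 0.817, 0.0]
wrist_force: [-0.2, -0.2, -4.1]
opening: 0.398
```

```bash
python3 -c "
from h import *
print(get_obs()['wrist_force'],get_obs()['opening'])
snap('wrist','w3.png');snap('scene','s3.png')
yd=np.array([np.cos(np.radians(95.2)),np.sin(np.radians(95.2)),0]);o=np.array([.525,-.169,0])
t=o+yd*.03; t[2]=.18; print(t)
mv(t,95.2)"
```

```text
[-0.1992515  -0.20732479 -4.11250359] 0.39803833330848276
[ 0.52228102 -0.13912347  0.18      ]
t 4.7 pos [0.6244 0.2924 0.1747] yaw 109.48
shift cm [-37.27 -24.02  -0.45] rotvec [-3.800e-03  2.000e-04  2.493e-01]
```

View pics/w3.png

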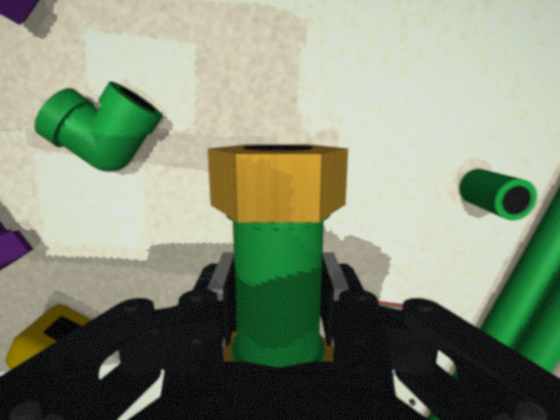

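>>> apply_moves --moves '[[[-37.3,-24,-0.5,0,0,0.25,0],[-37.3,-24,-0.5,0,0,0.25,0],[-37.3,-24,-0.5,0,0,0.25,0],[-37.3,-24,-0.5,0,0,0.25,0],[-37.3,-24,-0.5,0,0,0.25,0],[-37.3,-24,-0.5,0,0,0.25,0],[-37.3,-24,-0.5,0,0,0.25,0],[-37.3,-24,-0.5,0,0,0.25,0]]]'

```text
time_s: 5.5
eef_pos: [0.5321, -0.0978, 0.1797]
eef_rot: [-0.002, 0.675, 0.738, -0.001]
wrist_force: [1.1, -0.6, -3.6]
opening: 0.397
```

```bash
python3 -c "
from h import *
mv([.5224,-.141,.16],95.2)"
```

```text
t 5.5 pos [ 0.5321 -0.0978  0.1797] yaw 95.17
shift cm [-4.22 -1.35  1.96] rotvec [-0.0029 -0.0016 -0.0006]
```

>>> apply_moves --moves '[[[-4.1,-1.3,0,0,0,0,0],[-4.1,-1.3,1,0,0,0,0],[-4.1,-1.3,2,0,0,0,0],[-4.1,-1.3,2,0,0,0,0],[-4.1,-1.3,2,0,0,0,0]]]'

```text
time_s: 6.0
eef_pos: [0.5243, -0.1368, 0.1603]
eef_rot: [-0.001, 0.674, 0.739, -0.0]
wrist_force: [0.7, -0.1, -2.8]
opening: 0.401
```

```bash
python3 -c "
from h import *
snap('scene','s4.png');snap('top','t4.png')
im=[cv2.resize(cv2.imread('pics/'+f)[y:y+120,x:x+160],None,fx=2.5,fy=2.5,interpolation=2) for f,x,y in (('s4.png',110,100),('t4.png',340,110))]
cv2.imwrite('pics/c4.png',np.hstack(im))
mv([.5224,-.141,.092],95.2)"
```

```text
t 6.1 pos [ 0.5251 -0.1373  0.1615] yaw 95.28
shift cm [-0.35 -0.3   6.95] rotvec [-0.0002 -0.0002  0.0013]
```

View pics/c4.png

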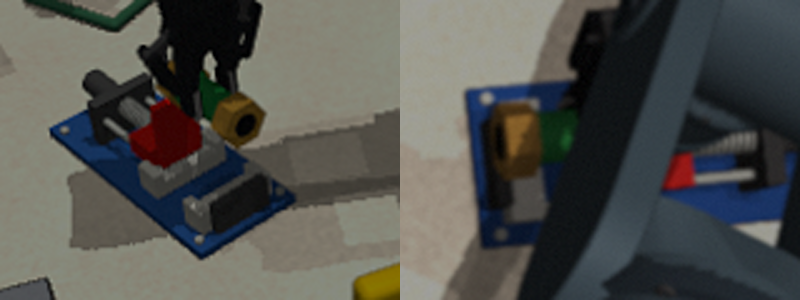

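```bash
python3 -c "
from h import *
a=np.radians(95.25);yd=np.array([np.cos(a),np.sin(a),0]);p=np.array([.5251,-.1373,.1615])
s=ld('s4');t=ld('t4')
for L in (51,53,55):
  for h in (6,9,12): print(L,h,proj(s,p+yd*L/1e3-[0,0,h/1e3]).round(1))
for L in (51,53,55): print('top',L,proj(t,p+yd*L/1e3+[0,0,.014]).round(1))
hs=cv2.cvtColor(t['im'],cv2.COLOR_RGB2HSV);m=cv2.inRange(hs,(10,120,50),(25,255,255));m[:,:365]=0;m[:140]=0;m[190:]=0;m[:,400:]=0
y,x=np.nonzero(m);print('top brass x',x.min(),x.max(),'y',y.min(),y.max())
hs=cv2.cvtColor(s['im'],cv2.COLOR_RGB2HSV)
m=cv2.inRange(hs,(0,0,0),(180,255,45));k=np.zeros_like(m);k[140:162,200:214]=m[140:162,200:214];n,_,st,ce=cv2.connectedComponentsWithStats(k);print(ce,st)
"
```

```text
51 6 [[205.7 146.5]]
51 9 [[205.9 147.5]]
51 12 [[206.  148.5]]
53 6 [[206.3 146.9]]
53 9 [[206.4 147.9]]
53 12 [[206.5 148.8]]
55 6 [[206.8 147.3]]
55 9 [[206.9 148.2]]
55 12 [[207.  149.2]]
top 51 [[384.8 164.2]]
top 53 [[383.6 164.3]]
top 55 [[382.5 164.4]]
top brass x 379 395 y 152 181
[[279.51856136 209.51554612]
 [207.95081967 149.57377049]] [[     0      0    560    420 235139]
 [   204    145      9     10     61]]
```

>>> apply_moves --moves '[[[-0.4,-0.3,2,0,0,0,0],[-0.4,-0.3,4.5,0,0,0,0],[-0.4,-0.3,6.6,0,0,0,0],[-0.4,-0.3,6.6,0,0,0,0],[-0.4,-0.3,6.6,0,0,0,0]]]'

```text
time_s: 6.6
eef_pos: [0.5225, -0.1422, 0.096]
eef_rot: [-0.0, 0.674, 0.739, 0.0]
wrist_force: [0.4, 0.2, -3.4]
opening: 0.397
```

```bash
python3 -c "
from h import *
print(get_obs()['wrist_force'])
mv([.5254,-.173,.095],95.2)"
```

```text
[ 0.36767465  0.17427617 -3.39965292]
t 6.6 pos [ 0.5225 -0.1422  0.096 ] yaw 95.22
shift cm [-3.09  0.01  0.1 ] rotvec [-0.     -0.0001  0.0003]
```

>>> apply_moves --moves '[[[-0.5,0,0,0,0,0,0],[-1,0,0,0,0,0,0],[-1.5,0,0,0,0,0,0],[-2,0,0,0,0,0,0],[-2.6,0,0,0,0,0,0],[-3.2,0,0,0,0,0,0],[-3.3,0,0,0,0,0,0],[-3.3,0,0,0,0,0,0]]]'

```text
time_s: 7.4
eef_pos: [0.525, -0.1757, 0.0955]
eef_rot: [-0.0, 0.675, 0.738, 0.0]
wrist_force: [1.4, 4.6, -2.2]
opening: 0.399
```

```bash
python3 -c "
from h import *
print(get_obs()['wrist_force'],get_obs()['opening'])
snap('scene','s5.png');snap('wrist','w5.png')
a=cv2.resize(cv2.imread('pics/s5.png')[100:220,110:270],None,fx=2.5,fy=2.5,interpolation=2);b=cv2.resize(cv2.imread('pics/w5.png'),(400,300))
cv2.imwrite('pics/c5.png',np.hstack([a,b]))
mv([.5256,-.175,.063],95.2)"
```

```text
[ 1.38607227  4.60526253 -2.19221283] 0.39867555954754186
t 7.5 pos [ 0.525  -0.1754  0.0954] yaw 95.15
shift cm [0.04 0.07 3.24] rotvec [-0.0002 -0.0005 -0.0009]
```

View pics/c5.png

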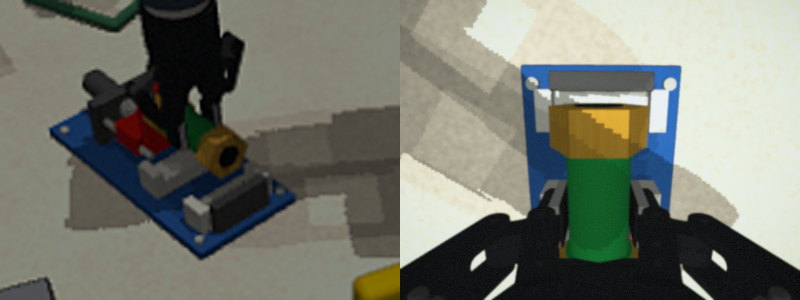

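>>> apply_moves --moves '[[[0,0,0.6,0,0,0,0],[0,0,1.2,0,0,0,0],[0,0,1.8,0,0,0,0],[0,0,2.4,0,0,0,0],[0,0,2.8,0,0,0,0],[0,0,2.8,0,0,0,0]]]'

```text
time_s: 8.1
eef_pos: [0.5244, -0.1752, 0.0664]
eef_rot: [-0.001, 0.675, 0.738, -0.0]
wrist_force: [-0.1, 4.7, -4.5]
opening: 0.396
```

```bash
python3 -c "
from h import *
print(get_obs()['wrist_force'],get_obs()['opening'])
mv([.5254,-.175,.062],95.2)"
```

```text
[-0.07410307  4.6965529  -4.47178586] 0.39562026393771116
t 8.1 pos [ 0.5244 -0.1752  0.0664] yaw 95.16
shift cm [0.01 0.1  0.44] rotvec [-0.0015 -0.0012 -0.0008]
```

Not yet in contact with the seat; lower in 1–2 mm steps until the upward force rises.

>>> apply_moves --moves '[[[0,0,0.2,0,0,0,0],[0,0,0.3,0,0,0,0],[0,0,0.3,0,0,0,0]]]'

```text
time_s: 8.4
eef_pos: [0.5248, -0.1754, 0.0642]
eef_rot: [-0.0, 0.675, 0.738, -0.0]
wrist_force: [0.3, 4.4, -2.7]
opening: 0.397
```

>>> apply_moves --moves '[[[0,0,0.1,0,0,0,0],[0,0,0.2,0,0,0,0],[0,0,0.2,0,0,0,0]]]'

```text
time_s: 8.7
eef_pos: [0.525, -0.1755, 0.0623]
eef_rot: [-0.0, 0.675, 0.738, -0.0]
wrist_force: [-0.4, 3.8, -0.6]
opening: 0.396
```

>>> apply_moves --moves '[[[0,0,0.1,0,0,0,0],[0,0,0.1,0,0,0,0],[0,0,0.1,0,0,0,0.7],[0,0,0.1,0,0,0,0.8],[0,0,0.1,0,0,0,0.8],[0,0,0.1,0,0,0,0.8],[0,0,0.1,0,0,0,0.8]]]'

```text
time_s: 9.4
eef_pos: [0.5252, -0.176, 0.0618]
eef_rot: [0.0, 0.675, 0.738, -0.0]
wrist_force: [-0.3, -0.6, -0.1]
opening: 0.801
```

>>> apply_moves --moves '[[[0,0,-1,0,0,0,0.8],[0,0,-3,0,0,0,0.8],[0,0,-6,0,0,0,0.8],[0,0,-11,0,0,0,0.8],[0,0,-16,0,0,0,0.8],[0,0,-18,0,0,0,0.8],[0,0,-18,0,0,0,0.8]]]'

```text
time_s: 10.1
eef_pos: [0.5272, -0.1768, 0.2471]
eef_rot: [0.005, 0.674, 0.738, 0.001]
wrist_force: [1.1, 0.1, -0.5]
opening: 0.804
```

```bash
python3 -c "
from h import *
print(get_obs()['wrist_force'],get_obs()['opening'],get_obs()['time_s'])
snap('scene','s6.png');snap('wrist','w6.png')
a=cv2.resize(cv2.imread('pics/s6.png')[100:220,110:270],None,fx=2.5,fy=2.5,interpolation=2);b=cv2.resize(cv2.imread('pics/w6.png'),(400,300))
cv2.imwrite('pics/c6.png',np.hstack([a,b]))
c=ld('w6');hsv=cv2.cvtColor(c['im'],cv2.COLOR_RGB2HSV)
m=cv2.inRange(hsv,(40,100,40),(85,255,255)); n,_,st,ce=cv2.connectedComponentsWithStats(m)
a=np.radians(95.2);yd=np.array([np.cos(a),np.sin(a),0]);xd=np.array([yd[1],-yd[0],0]);o=np.array([.525,-.169,0])
for i in range(1,n):
    if st[i,4]>400: P=onz(c,[ce[i]],.066)[0]-o; print('green',st[i],'jig x,y',P@xd,P@yd)
m=cv2.inRange(hsv,(10,120,50),(25,255,255)); n,_,st,ce=cv2.connectedComponentsWithStats(m)
for i in range(1,n):
    if st[i,4]>150: P=onz(c,[ce[i]],.076)[0]-o; print('brass',st[i],'jig x,y',P@xd,P@yd)
"
```

```text
[ 1.05040928  0.13592581 -0.50149694] 0.8040114480341514 10.1
green [ 255  149   43   75 2813] jig x,y -0.002511237943217128 0.0001548382840068106
green [ 534  257   26   99 1315] jig x,y 0.27605581576557453 -0.1339091786346377
brass [ 247  121   59   29 1545] jig x,y -0.002027280316606527 0.045227810714731906
brass [ 249  217   54   33 1343] jig x,y -0.0025435915617135147 -0.041768172440101274
```

View pics/c6.png

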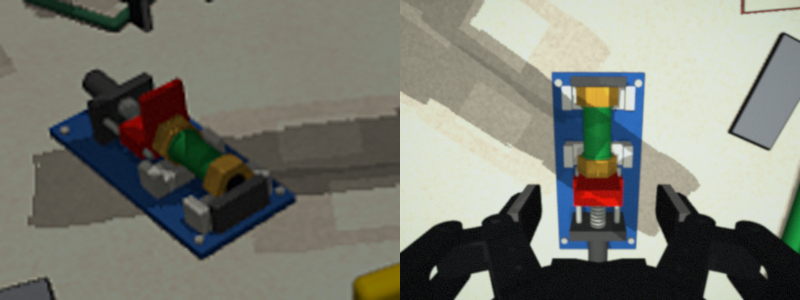

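```bash
python3 -c "
from h import *
a=np.radians(95.2);yd=np.array([np.cos(a),np.sin(a),0]);xd=np.array([yd[1],-yd[0],0]);o=np.array([.525,-.169,0])
s=ld('s6');hs=cv2.cvtColor(s['im'],cv2.COLOR_RGB2HSV)
for lo,hi,nm in (((10,120,50),(25,255,255),'brass'),((40,100,40),(85,255,255),'green')):
  m=cv2.inRange(hs,lo,hi);k=np.zeros_like(m);k[140:185,165:215]=m[140:185,165:215];n,_,st,ce=cv2.connectedComponentsWithStats(k)
  for i in range(1,n):
    if st[i,4]>20: print(nm,ce[i],st[i])
# expected hex corner outline rows for seated axis height z
for z in (.053,.06,.068):
  for y0,y1 in ((.033,.055),(-.055,-.033)):
    X=[o+xd*r*np.cos(t)+yd*y+[0,0,z+r*np.sin(t)] for y in (y0,y1) for r in [.02656] for t in np.arange(6)*np.pi/3]
    p=proj(s,X);print(z,p.min(0).round(1),p.max(0).round(1))
for z in (.053,.06):
  X=[o+yd*y+[0,0,z+.018] for y in (-.033,.033)];print('barrel top',z,proj(s,X).round(1).tolist())
"
```

```text
brass [176.73387097 153.09677419] [171 146  15  18 124]
brass [199.16959064 169.04678363] [191 162  20  17 171]
green [186.78403756 160.16901408] [177 152  22  20 213]
0.053 [189.9 159.1] [211.1 181. ]
0.053 [169.6 144.1] [190.3 165.3]
0.06 [189.6 157.1] [210.9 179.1]
0.06 [169.3 142. ] [190.1 163.4]
0.068 [189.3 154.7] [210.6 176.8]
0.068 [168.9 139.7] [189.7 161.1]
barrel top 0.053 [[181.7, 151.4], [197.2, 162.9]]
barrel top 0.06 [[181.4, 149.4], [197.0, 160.9]]
```

```bash
python3 -c "
from h import *
print(hand_in())"
```

```text
the job is handed in; nothing more can be done
None
```

I loaded the green coupling into the jig and handed the job in at about 10 s of the 40 s allowed. `hand_in()` reports no verdict, so the result rests on the checks below.

**What I did:** I gripped the coupling by its barrel and carried it over the jig. With its end I pressed the red carriage back, reading about 4.6 N of spring force. I then lowered it until the seat took the weight, opened the fingers, and backed off to 0.25 m, clear of everything.

**Last checks:**
- **Position:** in the wrist picture the barrel centre is about 2.5 mm off sideways and 0.2 mm off lengthwise. The coupling lies along the jig to within about 0.01 rad.
- **Clamping:** the coupling is against the stop, with the carriage against its other end. That implies the carriage is pressed back about 20 mm; I did not measure that directly.
- **Height:** in the scene picture both brass ends sit at the seated height or slightly below. Their top edges were 2–3 pixels lower than expected for a 53 mm axis. One pixel is about 3.5 mm there, so this check only shows that the coupling is not riding high.
- **Grey coupling:** I never touched it, but I did not re-measure its position at the end.

**Disagreements:** the jig origin from the top camera and from the wrist camera differed by about 4 mm, and I used the wrist value. The estimate of where the coupling sat in the grip varied by a few millimetres between views. Lowering slowly while watching the force made up for that.

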